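Find the socket for the marked manifold nut

ROBOT

A 6-joint arm with a two-finger parallel gripper is mounted at the origin on the work surface. World frame = base frame: x ahead of the robot, y to its left, z up, the work surface at z = 0. Lengths are in m, angles in rad, forces in N, time in s.
With the tool pointing down it reaches from about 0.25 to 0.775 m from the base axis. Payload 4 kg.
Tool frame: the origin (TCP) lies where the fingers leave the gripper's body, on its centre line; the fingertips stand 97 mm ahead of it and the grasp point (between the pads) lies 78 mm ahead of it; z points along the fingers, y is the line along which they close (so a half turn about z gives the same grasp; the last joint's range is limited). The gripper opens to 94 mm and grips with 3 to 60 N. Pads are 16 mm wide; open, the fingers measure 119 mm over their backs; the gripper's body (75 mm by 177 mm) begins 78 mm behind the grasp point.
Start: joints at [-1.423, 0.087, 1.371, -0, 1.684, -0.103], TCP at [0.136, -0.533, 0.303] pointing down, gripper open.
Joint ranges: [-3.1, 3.1], [-0.76, 2.03], [0.27, 2.55], [-1.08, 4.22], [0.17, 2.65], [-2.57, 2.57]. Speed limits (rad/s): [2.79, 2.79, 3.14, 3.14, 3.14, 3.14].

INTERFACE

Orientations are given as [roll, pitch, yaw] about the fixed x, y, z axes, in that order (R = Rz(yaw) Ry(pitch) Rx(roll)).
In Python, from bench import robot, eyes gives the robot as it stands. The module is installed in compiled form; this text tells all that it offers.
- The arm moves only by the tool carry_out, never from a script. Its argument "deltas" is a list of rows, each an object of numbers: "dx", "dy", "dz": the shift along the tool's x, y, z each as a share of 0.02 m, from -1 to 1; "wx", "wy", "wz": the turn, a rotation vector about the tool's x, y, z each as a share of 0.12 rad, from -1 to 1; "gripper": the closure in counts, from 0 (fully open) to 255 (shut). In form: [{"dx": .., "dy": .., "dz": .., "wx": .., "wy": .., "wz": .., "gripper": ..}, ...]. A call has 1 to 20 rows; each row shifts and turns the commanded pose from where the row before left it, along the tool's axes as they then stand; what a row does not reach is not made up. A row lasts 1/12 s, in which the tool goes at most 41.7 mm and 7.16 degrees, less where a joint would pass 70% of its speed; a pose out of reach is approached as far as the arm can. A call with a number of a shift or a turn outside -1 to 1 is refused whole. A call with a gripper value outside its range is refused whole. The fingers move at their own pace and stop on an object; the grip force is fixed at half the most. Time passes only in rows, so rows that do not move let the fingers close. It gives the time, the measured TCP pose, the force, the opening and the grip force at its end, in the units of the state.
- robot.get_obs(): the state, without advancing time (a new reading comes with each control period).
- eyes.snapshot(name): name is "side" or "top" or "wrist"; returns the picture (420x560x3 uint8, red, green, blue); there is no depth.
- eyes.get_calibration(name): a dict with "fovy" (degrees; the focal length in pixels is half the picture's height over the tangent of half this angle, whatever the lens; pixels are square), "cx", "cy" (the principal point, pixels), "R" (3x3) and "t" (3): a world point X has camera coordinates R X + t. Camera axes: x right, y down, z forward; pixel columns grow to the right and rows downward; lengths in m; the calibration is good to about 2 mm. A picture is of the moment at which its call begins: read the wrist's pose just before it. get_calibration takes no time and is no camera call; for the wrist camera it gives the pose at the moment of the call.
- robot.close_job(): hands the job in; it is judged then, once.
The state is a dict: "time": time; "joint_positions": joint angles; "qvel": joint speeds; "joint_torque": joint torques, N m; "tool_pos": TCP position; "ee_rot": TCP orientation; "wrist_force": force on the tool from outside, world axes, zero at the start; "wrist_torque": the same for the moment, N m; "width": finger opening in m; "finger_force": force on a finger pad.
Only numpy, scipy, OpenCV 4.12 (cv2) and the standard library are available. Lean on these libraries where they do the work, as an engineer would, in place of code of your own. Each camera call takes 0.05 s, during which the arm holds its last target. There are 200 camera calls.

TASK

On the gas manifold, the nut on the yellow ring is to be loosened next: find the socket on the mat that fits its size, trying them on it as you need (a loose, too large one will not do), and push that one all the way down over the nut. Stand every other socket upright back on the mat, leave the instruments and the coupling where they are, and finish while still gripping the fitting socket seated on the nut; do not let go.

Things in the scene. Friction and masses are not known exactly. Their poses are not given: they have to be found in the camera images.
- socket_small: loose steel socket, blue band, 0.1-0.35 kg, bore down on the mat. Round body 28 mm wide, 40 mm tall; on it a dark tang to grip, 30 mm along x, 18 mm thick along y, at 40 to 72 mm height. Hex bore 18.8 mm across flats, 26 mm deep, two flats normal to y: fits the 17 mm nut, stops high on a larger nut, turns idly on a smaller one. Origin: centre of underside, z up
- socket_medium: loose steel socket, green band, 0.1-0.35 kg, bore down on the mat. Round body 34 mm wide, 40 mm tall; on it a dark tang to grip, 30 mm along x, 18 mm thick along y, at 40 to 72 mm height. Hex bore 23.8 mm across flats, 26 mm deep, two flats normal to y: fits the 22 mm nut, stops high on a larger nut, turns idly on a smaller one. Origin: centre of underside, z up
- socket_large: loose steel socket, red band, 0.1-0.35 kg, bore down on the mat. Round body 40 mm wide, 40 mm tall; on it a dark tang to grip, 30 mm along x, 18 mm thick along y, at 40 to 72 mm height. Hex bore 28.8 mm across flats, 26 mm deep, two flats normal to y: fits the 27 mm nut, stops high on a larger nut, turns idly on a smaller one. Origin: centre of underside, z up
- nut_a: fixed brass hex nut on one port; 17, 22 or 27 mm across flats (one of each, not told which). Hexagon 16 mm tall, then a 5 mm high round cone narrowing to 0.6 of the width. Origin: centre of its underside, on the port's ring, 42 mm above the table; z up; two flats normal to its y. A seated socket's underside rests on the ring, level with this origin
- nut_b: fixed brass hex nut on one port; 17, 22 or 27 mm across flats (one of each, not told which). Hexagon 16 mm tall, then a 5 mm high round cone narrowing to 0.6 of the width. Origin: centre of its underside, on the port's ring, 42 mm above the table; z up; two flats normal to its y. A seated socket's underside rests on the ring, level with this origin
- nut_c: fixed brass hex nut on one port; 17, 22 or 27 mm across flats (one of each, not told which). Hexagon 16 mm tall, then a 5 mm high round cone narrowing to 0.6 of the width. Origin: centre of its underside, on the port's ring, 42 mm above the table; z up; two flats normal to its y. A seated socket's underside rests on the ring, level with this origin
- ring_yellow: yellow disc 56 mm in diameter and 2 mm thick on top of the manifold, under the nut to work on and concentric with it (the other two ports have grey ones). Origin: centre of its underside
- manifold: fixed aluminium gas manifold block, 70 mm (x) by 250 mm (y) by 40 mm tall, with a short pipe stub 40 mm long at either end; three ports on its top at y = -80, 0 and 80 mm. Origin: centre of the underside
- mat: fixed black rubber mat, 90 mm (x) by 300 mm (y) by 4 mm thick. Origin: centre of the underside; its upper face is 4 mm above
- multimeter: bystander: yellow multimeter 150 x 85 x 39 mm lying flat. Origin: centre of the underside
- gas_detector: bystander: black handheld gas detector 150 x 70 x 35 mm lying flat. Origin: centre of the underside
- coupling: bystander: brass pipe coupling 32 mm in diameter, 62 mm tall, standing. Origin: centre of the underside

How it is judged:
By the outcome, as a careful person would: the job done as asked, in the order asked, and still so for the second after the job is handed in, while the arm keeps its last pose, push and grip.
It also fails if it takes over 70 s, if anything falls off the work surface, if the arm or the gripper's body presses on something with over 40 N, if the wrist force passes 120 N, or if a joint passes its speed limit or range.

## Working session

There is one attempt and no reset: what is moved stays moved. The work goes in short steps, Python scripts to look and compute and a tool call to move; the robot and the scene stay as the last step left them, time stands still between calls to the robot, and variables do not carry over. Pictures are saved under pics/ and viewed, at most 10 in all, crops included, and the job is handed in when it is done.

Besides the shell and the picture viewer there is one more tool, called after ">>>" by a JSON object that holds its "api" and its "payload". carry_out: Moves the arm, as the interface text tells. Shift numbers are shares of 0.02 m and turn numbers shares of 0.12 rad, none past 1 either way. Its arguments: {"type":"object","properties":{"deltas":{"type":"array","items":{"type":"object","properties":{"dx":{"type":"number"},"dy":{"type":"number"},"dz":{"type":"number"},"wx":{"type":"number"},"wy":{"type":"number"},"wz":{"type":"number"},"gripper":{"type":"number"}}}}},"required":["deltas"]}

```bash
mkdir -p pics; cat > h.py <<'E'
import numpy as np, cv2
from bench import robot, eyes
def snap(n,f,crop=None,s=1):
    c=eyes.get_calibration(n); im=eyes.snapshot(n)[:,:,::-1]
    np.save('pics/'+f+'.npy',im)
    if crop: im=im[crop[1]:crop[3],crop[0]:crop[2]]
    if s!=1: im=cv2.resize(im,None,fx=s,fy=s,interpolation=cv2.INTER_CUBIC)
    cv2.imwrite('pics/'+f+'.png',im); return c
def ray(c,u,v,z):
    f=210/np.tan(np.radians(c['fovy'])/2)
    R=np.array(c['R']);t=np.array(c['t']);o=-R.T@t
    d=R.T@np.array([(u-c['cx'])/f,(v-c['cy'])/f,1]); return o+d*(z-o[2])/d[2]
def proj(c,X):
    f=210/np.tan(np.radians(c['fovy'])/2)
    p=np.array(c['R'])@np.array(X)+np.array(c['t']); return f*p[0]/p[2]+c['cx'],f*p[1]/p[2]+c['cy']
E
python3 - <<'E'
from h import *
o=robot.get_obs();print(o['tool_pos'],o['ee_rot'],o['wrist_force'],o['width'])
a=snap('top','top1',None,1.4);b=snap('side','side1',None,1.4)
for c in(a,b):print(c)
E
```

```text
[ 0.13644106 -0.5324754   0.30153476] [-3.13949657e+00 -2.34673339e-04  2.50806802e-01] [-0.63331779 -0.39971873 -1.02081978] 0.09396881720545393
{'fovy': 52.985519548927485, 'cx': 277.16722543316666, 'cy': 202.4663476311529, 'R': array([[-0.00237643, -0.99986702,  0.0161339 ],
       [-0.99768218,  0.00127344, -0.06803417],
       [ 0.06800457, -0.01625818, -0.99755253]]), 't': array([-0.01615986,  0.58117891,  0.98626401])}
{'fovy': 57.87951912515046, 'cx': 270.3523795207684, 'cy': 214.40194319473164, 'R': array([[-0.96390835, -0.26571509,  0.01661869],
       [-0.20085864,  0.68482477, -0.70047901],
       [ 0.17474696, -0.67853557, -0.71347949]]), 't': array([0.53055165, 0.16363787, 0.86688672])}
```

View pics/top1.png

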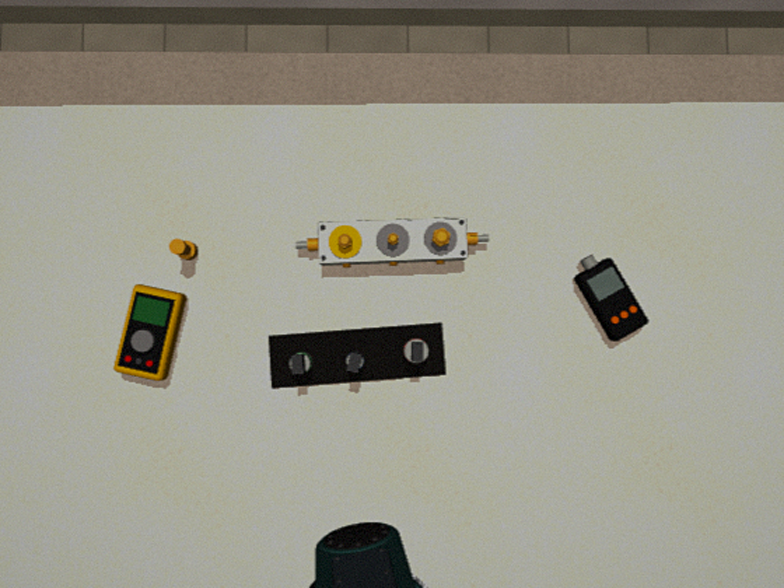

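View pics/side1.png

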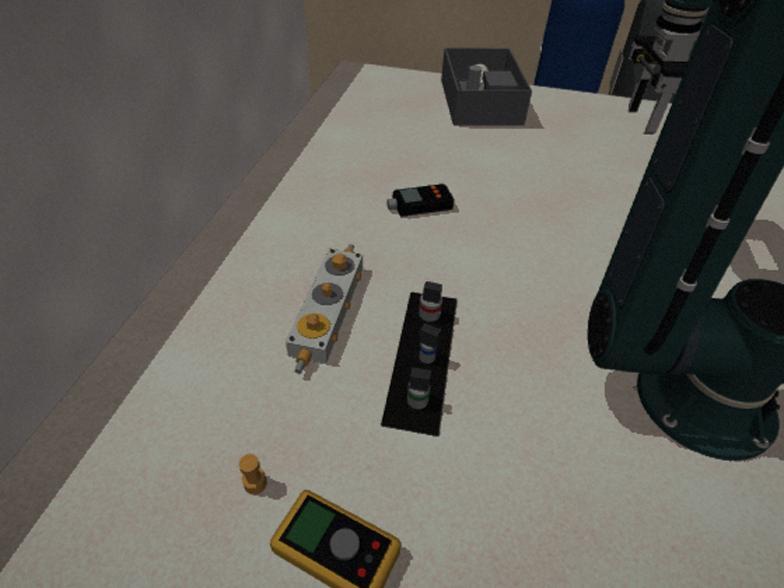

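The top view shows the yellow ring at (345,241) on the left port. The mat holds green (300,364), blue (355,362) and red (416,351). I'll enlarge it next.

```bash
python3 - <<'E'
from h import *
im=np.load('pics/top1.npy')[150:280,185:355]
cv2.imwrite('pics/c1.png',cv2.resize(im,None,fx=4.6,fy=4.6,interpolation=cv2.INTER_CUBIC))
E
```

```text
(no output)
```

View pics/c1.png

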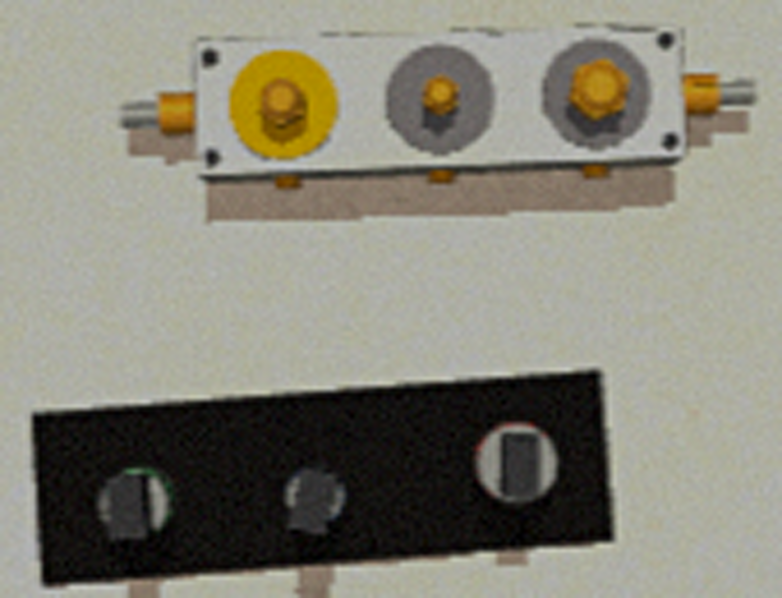

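```bash
python3 - <<'E'
from h import *
c=eyes.get_calibration('top')
P=lambda u,v,z:ray(c,u/4.6+185-.4,v/4.6+150-.4,z)
y,m,r=P(284,104,.042),P(440,98.5,.042),P(596,94,.042)
print(y,m,r,np.degrees(np.arctan2(-(y-r)[0],(y-r)[1])))
print('green',P(127,506,.076),'mid hgt body',P(137,500,.044))
a,b=P(123,477,.076),P(130,539,.076);print(a,b,np.degrees(np.arctan2((a-b)[1],(a-b)[0])))
for n,u,v in(('blue',314,500),('red',519,466)):print(n,P(u,v,.076))
w=eyes.get_calibration('wrist');o=robot.get_obs()
R=np.array(w['R']);cc=-R.T@w['t'];print(w['fovy'],cc-o['tool_pos'],R)
E
```

```text
[0.65083398 0.05524938 0.042     ] [ 0.65365307 -0.02428181  0.042     ] [ 0.65596559 -0.10404815  0.042     ] 1.8450863080128967
green [0.44988986 0.12877764 0.076     ] mid hgt body [0.45073618 0.12818145 0.044     ]
[0.46386379 0.13082585 0.076     ] [0.43402442 0.12720097 0.076     ] 6.926329334125045
blue [0.45246913 0.03825909 0.076     ]
red [ 0.46856814 -0.06141302  0.076     ]
62.405875789246245 [0.07659462 0.0195663  0.0828495 ] [[ 0.24888972 -0.96852859 -0.0025063 ]
 [-0.93191106 -0.2401831   0.27176067]
 [-0.26380995 -0.06530279 -0.9623616 ]]
```

The yellow nut looks mid-sized (about 24 mm across its corners, against about 30 and 20 mm for the others). That makes it the 22 mm nut, so green should fit. Moving above the green socket.

>>> {"api": "carry_out", "payload": {"deltas": [{"wz":0.54,"gripper":0},{"wz":0.54},{"dx":0.63,"dy":-1},{"dx":0.63,"dy":-1},{"dx":0.63,"dy":-1},{"dx":0.63,"dy":-1},{"dx":0.63,"dy":-1},{"dx":0.63,"dy":-1},{"dx":0.63,"dy":-1},{"dx":0.63,"dy":-1},{"dx":0.63,"dy":-1},{"dx":0.63,"dy":-1},{"dx":0.63,"dy":-1},{"dx":0.63,"dy":-1},{"dx":0.63,"dy":-1},{"dx":0.63,"dy":-1},{"dx":0.63,"dy":-1},{"dx":0.63,"dy":-1},{"dx":0.63,"dy":-1},{"dx":0.63,"dy":-1}]}}

```text
invalid input
```

>>> {"api": "carry_out", "payload": {"deltas": [{"dx":0.63,"dy":-1},{"dx":0.63,"dy":-1},{"dx":0.63,"dy":-1},{"dx":0.63,"dy":-1},{"dx":0.63,"dy":-1},{"dx":0.63,"dy":-1},{"dx":0.63,"dy":-1},{"dx":0.63,"dy":-1},{"dx":0.63,"dy":-1},{"dx":0.63,"dy":-1},{"dx":0.63,"dy":-1},{"dx":0.63,"dy":-1},{"dx":0.63,"dy":-0.9},{},{},{}]}}

```text
invalid input
```

```bash
python3 - <<'E'
from h import *
o=robot.get_obs();print(o['time'],o['tool_pos'],o['ee_rot'],o['wrist_force'])
snap('wrist','w1',None,1.4)
E
```

```text
0.1 [ 0.1364274  -0.53250578  0.30163815] [-3.13964563e+00 -1.76278209e-04  2.50728875e-01] [ 0.61150734  0.17197803 -0.21131502]
```

View pics/w1.png

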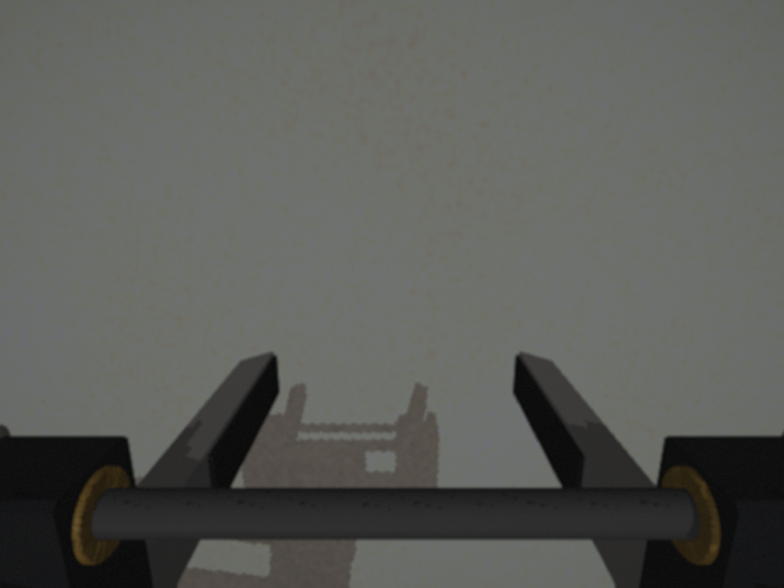

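That picture shows only the empty table, because the moves were refused. Rows apparently need every key.

>>> {"api": "carry_out", "payload": {"deltas": [{"dx":0,"dy":0,"dz":0,"wx":0,"wy":0,"wz":0.54,"gripper":0},{"dx":0,"dy":0,"dz":0,"wx":0,"wy":0,"wz":0.54,"gripper":0},{"dx":0.58,"dy":-1,"dz":0,"wx":0,"wy":0,"wz":0,"gripper":0},{"dx":0.58,"dy":-1,"dz":0,"wx":0,"wy":0,"wz":0,"gripper":0},{"dx":0.58,"dy":-1,"dz":0,"wx":0,"wy":0,"wz":0,"gripper":0},{"dx":0.58,"dy":-1,"dz":0,"wx":0,"wy":0,"wz":0,"gripper":0},{"dx":0.58,"dy":-1,"dz":0,"wx":0,"wy":0,"wz":0,"gripper":0},{"dx":0.58,"dy":-1,"dz":0,"wx":0,"wy":0,"wz":0,"gripper":0},{"dx":0.58,"dy":-1,"dz":0,"wx":0,"wy":0,"wz":0,"gripper":0},{"dx":0.58,"dy":-1,"dz":0,"wx":0,"wy":0,"wz":0,"gripper":0},{"dx":0.58,"dy":-1,"dz":0,"wx":0,"wy":0,"wz":0,"gripper":0},{"dx":0.58,"dy":-1,"dz":0,"wx":0,"wy":0,"wz":0,"gripper":0},{"dx":0.58,"dy":-1,"dz":0,"wx":0,"wy":0,"wz":0,"gripper":0},{"dx":0.58,"dy":-1,"dz":0,"wx":0,"wy":0,"wz":0,"gripper":0},{"dx":0.58,"dy":-1,"dz":0,"wx":0,"wy":0,"wz":0,"gripper":0},{"dx":0.58,"dy":-1,"dz":0,"wx":0,"wy":0,"wz":0,"gripper":0},{"dx":0.58,"dy":-1,"dz":0,"wx":0,"wy":0,"wz":0,"gripper":0},{"dx":0.58,"dy":-1,"dz":0,"wx":0,"wy":0,"wz":0,"gripper":0}]}}

```text
time: 1.65
tool_pos: [0.2821, -0.1915, 0.3024]
ee_rot: [-3.142, 0.0, 0.121]
wrist_force: [-0.3, -1.0, 1.0]
width: 0.0943
finger_force: 0.0
```

>>> {"api": "carry_out", "payload": {"deltas": [{"dx":0.58,"dy":-1,"dz":0,"wx":0,"wy":0,"wz":0,"gripper":0},{"dx":0.58,"dy":-1,"dz":0,"wx":0,"wy":0,"wz":0,"gripper":0},{"dx":0.58,"dy":-1,"dz":0,"wx":0,"wy":0,"wz":0,"gripper":0},{"dx":0.58,"dy":-1,"dz":0,"wx":0,"wy":0,"wz":0,"gripper":0},{"dx":0.58,"dy":-1,"dz":0,"wx":0,"wy":0,"wz":0,"gripper":0},{"dx":0.58,"dy":-1,"dz":0,"wx":0,"wy":0,"wz":0,"gripper":0},{"dx":0.58,"dy":-1,"dz":0,"wx":0,"wy":0,"wz":0,"gripper":0},{"dx":0.58,"dy":-1,"dz":0,"wx":0,"wy":0,"wz":0,"gripper":0},{"dx":0.58,"dy":-1,"dz":0,"wx":0,"wy":0,"wz":0,"gripper":0},{"dx":0.58,"dy":-1,"dz":0,"wx":0,"wy":0,"wz":0,"gripper":0},{"dx":0.58,"dy":-1,"dz":0,"wx":0,"wy":0,"wz":0,"gripper":0},{"dx":0.58,"dy":-1,"dz":0,"wx":0,"wy":0,"wz":0,"gripper":0},{"dx":0.58,"dy":-1,"dz":0,"wx":0,"wy":0,"wz":0,"gripper":0},{"dx":0.58,"dy":-1,"dz":0,"wx":0,"wy":0,"wz":0,"gripper":0},{"dx":0.58,"dy":-0.9,"dz":0,"wx":0,"wy":0,"wz":0,"gripper":0},{"dx":0,"dy":0,"dz":0,"wx":0,"wy":0,"wz":0,"gripper":0},{"dx":0,"dy":0,"dz":0,"wx":0,"wy":0,"wz":0,"gripper":0}]}}

```text
time: 3.07
tool_pos: [0.4186, 0.1245, 0.3021]
ee_rot: [3.141, 0.002, 0.123]
wrist_force: [0.2, 0.3, 0.9]
width: 0.0942
finger_force: 0.0
```

```bash
python3 - <<'E'
from h import *
o=robot.get_obs();print(o['time'],o['tool_pos'],o['ee_rot'],o['wrist_force'])
c=snap('wrist','w2',None,1.4)
import pickle;pickle.dump(c,open('w2.pkl','wb'))
print(np.array(proj(c,[.45,.1288,.076]))*1.4)
E
```

```text
3.0667 [0.41857718 0.12451312 0.30206357] [3.14091125e+00 1.75071027e-03 1.23151300e-01] [0.21068379 0.31343626 0.90895214]
[394.98088065 243.84294042]
```

View pics/w2.png

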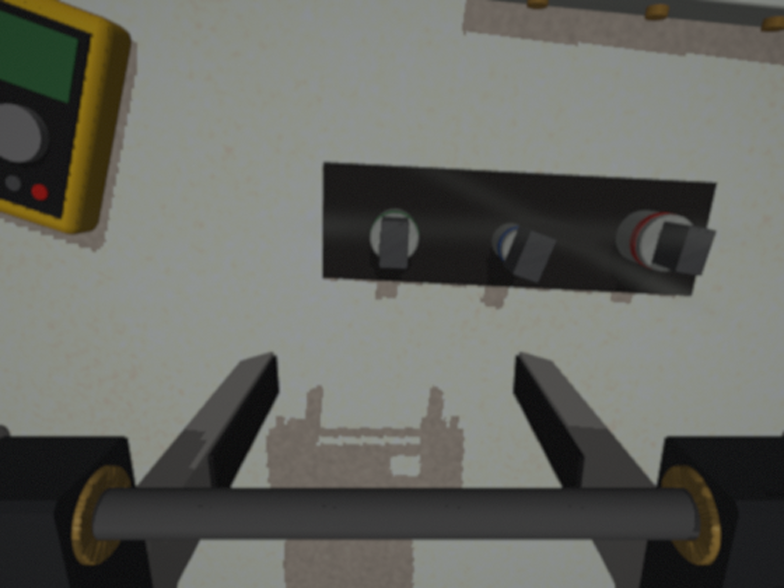

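The wrist view shows the green tang at about (394,245), within a pixel of the predicted (395,244). I'll crop in to check its yaw.

```bash
python3 - <<'E'
from h import *
im=np.load('pics/w2.npy')[140:200,250:320]
im=cv2.convertScaleAbs(im,alpha=1.6)
cv2.imwrite('pics/c2.png',cv2.resize(im,None,fx=9,fy=9,interpolation=cv2.INTER_CUBIC))
E
```

```text
(no output)
```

View pics/c2.png

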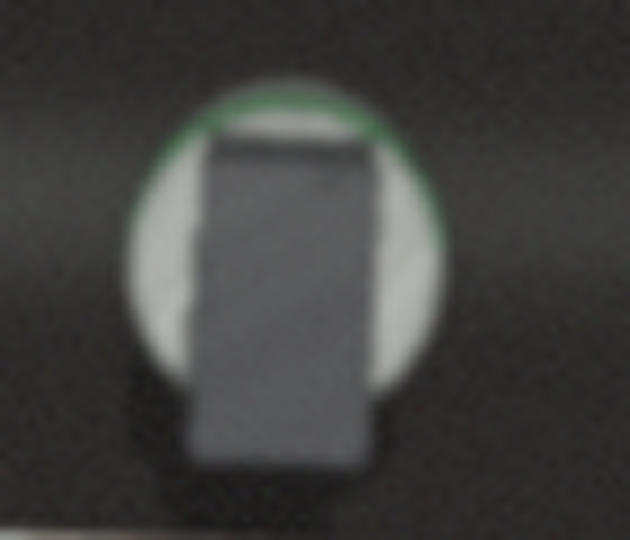

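```bash
python3 - <<'E'
from h import *
import pickle;c=pickle.load(open('w2.pkl','rb'))
q=np.array([ray(c,u/9+250-.45,v/9+140-.45,.076) for u,v in((207,162),(374,162),(371,465),(188,463))])
print(q,q.mean(0)); d=q[0]+q[1]-q[2]-q[3];print(np.arctan2(d[1],d[0]))
E
```

```text
[[0.4635686  0.13900256 0.076     ]
 [0.46559127 0.12275519 0.076     ]
 [0.43558065 0.11911625 0.076     ]
 [0.4335081  0.1374252  0.076     ]] [0.44956215 0.1295748  0.076     ]
0.08661822258351878
```

>>> {"api": "carry_out", "payload": {"deltas": [{"dx":0.4,"dy":-0.05,"dz":0.6,"wx":0,"wy":0,"wz":0,"gripper":0},{"dx":0.4,"dy":0,"dz":1,"wx":0,"wy":0,"wz":0,"gripper":0},{"dx":0.4,"dy":0,"dz":1,"wx":0,"wy":0,"wz":0,"gripper":0},{"dx":0.37,"dy":0,"dz":1,"wx":0,"wy":0,"wz":0,"gripper":0},{"dx":0,"dy":0,"dz":1,"wx":0,"wy":0,"wz":0,"gripper":0},{"dx":0,"dy":0,"dz":1,"wx":0,"wy":0,"wz":0,"gripper":0},{"dx":0,"dy":0,"dz":0.9,"wx":0,"wy":0,"wz":0,"gripper":0},{"dx":0,"dy":0,"dz":0.7,"wx":0,"wy":0,"wz":0,"gripper":0},{"dx":0,"dy":0,"dz":0.55,"wx":0,"wy":0,"wz":0,"gripper":0},{"dx":0,"dy":0,"dz":0,"wx":0,"wy":0,"wz":0,"gripper":0},{"dx":0,"dy":0,"dz":0,"wx":0,"wy":0,"wz":0,"gripper":0}]}}

```text
time: 4.03
tool_pos: [0.4495, 0.1282, 0.1476]
ee_rot: [3.141, 0.001, 0.12]
wrist_force: [0.4, 0.4, 0.4]
width: 0.0938
finger_force: 0.0
```

>>> {"api": "carry_out", "payload": {"deltas": [{"dx":0,"dy":0,"dz":0,"wx":0,"wy":0,"wz":0,"gripper":100},{"dx":0,"dy":0,"dz":0,"wx":0,"wy":0,"wz":0,"gripper":150},{"dx":0,"dy":0,"dz":0,"wx":0,"wy":0,"wz":0,"gripper":190},{"dx":0,"dy":0,"dz":0,"wx":0,"wy":0,"wz":0,"gripper":220},{"dx":0,"dy":0,"dz":0,"wx":0,"wy":0,"wz":0,"gripper":255},{"dx":0,"dy":0,"dz":0,"wx":0,"wy":0,"wz":0,"gripper":255},{"dx":0,"dy":0,"dz":0,"wx":0,"wy":0,"wz":0,"gripper":255},{"dx":0,"dy":0,"dz":0,"wx":0,"wy":0,"wz":0,"gripper":255},{"dx":0,"dy":0,"dz":0,"wx":0,"wy":0,"wz":0,"gripper":255}]}}

```text
time: 4.78
tool_pos: [0.4498, 0.1289, 0.1476]
ee_rot: [3.142, 0.0, 0.121]
wrist_force: [-0.3, -0.6, -1.0]
width: 0.0376
finger_force: 0.0
```

>>> {"api": "carry_out", "payload": {"deltas": [{"dx":0,"dy":0,"dz":0,"wx":0,"wy":0,"wz":0,"gripper":255},{"dx":0,"dy":0,"dz":0,"wx":0,"wy":0,"wz":0,"gripper":255},{"dx":0,"dy":0,"dz":0,"wx":0,"wy":0,"wz":0,"gripper":255},{"dx":0,"dy":0,"dz":0,"wx":0,"wy":0,"wz":0,"gripper":255},{"dx":0,"dy":0,"dz":0,"wx":0,"wy":0,"wz":0,"gripper":255},{"dx":0,"dy":0,"dz":0,"wx":0,"wy":0,"wz":0,"gripper":255}]}}

```text
time: 5.28
tool_pos: [0.4498, 0.1289, 0.1476]
ee_rot: [3.142, -0.0, 0.121]
wrist_force: [-0.0, 0.5, -0.9]
width: 0.0175
finger_force: 30.0
```

>>> {"api": "carry_out", "payload": {"deltas": [{"dx":0,"dy":0,"dz":-0.5,"wx":0,"wy":0,"wz":0,"gripper":255},{"dx":0,"dy":0,"dz":-1,"wx":0,"wy":0,"wz":0,"gripper":255},{"dx":0,"dy":0,"dz":-1,"wx":0,"wy":0,"wz":0,"gripper":255},{"dx":0,"dy":0,"dz":-1,"wx":0,"wy":0,"wz":0.37,"gripper":255},{"dx":0,"dy":0,"dz":-1,"wx":0,"wy":0,"wz":0.37,"gripper":255},{"dx":0.86,"dy":0.49,"dz":0,"wx":0,"wy":0,"wz":0,"gripper":255},{"dx":0.86,"dy":0.49,"dz":0,"wx":0,"wy":0,"wz":0,"gripper":255},{"dx":0.86,"dy":0.49,"dz":0,"wx":0,"wy":0,"wz":0,"gripper":255},{"dx":0.86,"dy":0.49,"dz":0,"wx":0,"wy":0,"wz":0,"gripper":255},{"dx":0.86,"dy":0.49,"dz":0,"wx":0,"wy":0,"wz":0,"gripper":255},{"dx":0.86,"dy":0.49,"dz":0,"wx":0,"wy":0,"wz":0,"gripper":255},{"dx":0.86,"dy":0.49,"dz":0,"wx":0,"wy":0,"wz":0,"gripper":255},{"dx":0.86,"dy":0.49,"dz":0,"wx":0,"wy":0,"wz":0,"gripper":255},{"dx":0,"dy":0,"dz":0,"wx":0,"wy":0,"wz":0,"gripper":255},{"dx":0,"dy":0,"dz":0,"wx":0,"wy":0,"wz":0,"gripper":255},{"dx":0,"dy":0,"dz":0,"wx":0,"wy":0,"wz":0,"gripper":255}]}}

```text
time: 6.62
tool_pos: [0.5893, 0.0552, 0.2375]
ee_rot: [-3.141, 0.001, 0.032]
wrist_force: [-0.4, -0.2, -1.6]
width: 0.0179
finger_force: 30.0
```

```bash
python3 - <<'E'
from h import *
o=robot.get_obs();print(o['time'],o['tool_pos'],o['ee_rot'],o['wrist_force'],o['width'])
c=snap('wrist','w3',None,1.4)
import pickle;pickle.dump(c,open('w3.pkl','wb'))
print(np.array(proj(c,[.6508,.0552,.042]))*1.4)
E
```

```text
6.6167 [0.58930502 0.05522637 0.23746731] [-3.14131396e+00  1.42946850e-03  3.24055162e-02] [-0.4197971  -0.22425767 -1.58409681] 0.017870339221839546
[399.55976238 199.4690866 ]
```

View pics/w3.png

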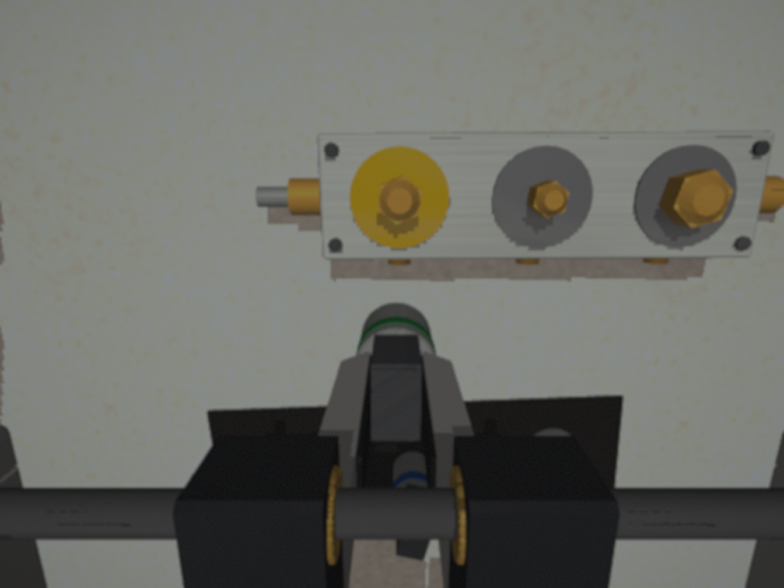

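The wrist view shows the ring centre at about (400,198), against the predicted (399.6,199.5), with green held cleanly. I'll enlarge the nut to check its size and yaw.

```bash
python3 - <<'E'
from h import *
im=np.load('pics/w3.npy')[100:182,245:355]
im=cv2.convertScaleAbs(im,alpha=1.4)
cv2.imwrite('pics/c3.png',cv2.resize(im,None,fx=7,fy=7,interpolation=cv2.INTER_CUBIC))
E
```

```text
(no output)
```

View pics/c3.png

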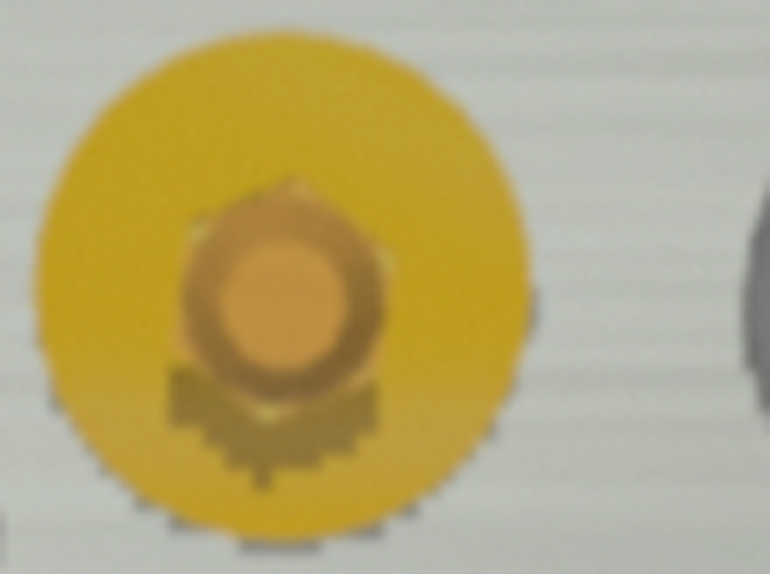

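```bash
python3 - <<'E'
from h import *
import pickle;c=pickle.load(open('w3.pkl','rb'))
P=lambda u,v,z:ray(c,u/7+245-.43,v/7+100-.43,z)[:2]
k=[P(*p,.058) for p in((302,183),(388,258),(377,376),(268,412),(183,350),(197,228))]
k=np.array(k);m=k.mean(0);r=k-m
print(m,np.linalg.norm(r,axis=1)*2*.866)
a=np.arctan2(r[:,1],r[:,0]);b=(a+np.radians(30))%np.radians(60)-np.radians(30);print(b,b.mean())
print('cone top',P(284,305,.063),'ring',(P(36,290,.042)+P(531,290,.042))/2,(P(284,32,.042)+P(284,538,.042))/2)
o=robot.get_obs();tgt=(m+P(284,305,.063)+P(283.5,285,.042))/3;print(tgt)
yaw=b.mean();d=tgt-o['tool_pos'][:2]
print((d[0]*np.cos(yaw)+d[1]*np.sin(yaw))/.02,(d[0]*np.sin(yaw)-d[1]*np.cos(yaw))/.02,'wz',-(yaw-o['ee_rot'][2])/.12)
E
```

```text
[0.65165063 0.05534327] [0.02126329 0.02019868 0.02154818 0.02026225 0.02081743 0.02085321]
[-0.10252324 -0.09146678 -0.11448163 -0.12852903 -0.0606206  -0.1262014 ] -0.10397044652103228
cone top [0.65165202 0.05556969] ring [0.65192746 0.0555012 ] [0.65170452 0.05543502]
[0.65192594 0.05547707]
3.1212283883774132 -0.32924224875299307 wz 1.1399211472087538
```

AF is about 21 mm, so it's the 22 mm nut and green fits. The nut yaw is about -0.105.

>>> {"api": "carry_out", "payload": {"deltas": [{"dx":0,"dy":0,"dz":0,"wx":0,"wy":0,"wz":0.57,"gripper":255},{"dx":0,"dy":0,"dz":0,"wx":0,"wy":0,"wz":0.57,"gripper":255},{"dx":0.8,"dy":-0.08,"dz":0,"wx":0,"wy":0,"wz":0,"gripper":255},{"dx":0.8,"dy":-0.08,"dz":0,"wx":0,"wy":0,"wz":0,"gripper":255},{"dx":0.8,"dy":-0.08,"dz":0,"wx":0,"wy":0,"wz":0,"gripper":255},{"dx":0.72,"dy":-0.09,"dz":0,"wx":0,"wy":0,"wz":0,"gripper":255},{"dx":0,"dy":0,"dz":0.5,"wx":0,"wy":0,"wz":0,"gripper":255},{"dx":0,"dy":0,"dz":0.6,"wx":0,"wy":0,"wz":0,"gripper":255},{"dx":0,"dy":0,"dz":0.2,"wx":0,"wy":0,"wz":0,"gripper":255},{"dx":0,"dy":0,"dz":0.1,"wx":0,"wy":0,"wz":0,"gripper":255},{"dx":0,"dy":0,"dz":0,"wx":0,"wy":0,"wz":0,"gripper":255},{"dx":0,"dy":0,"dz":0,"wx":0,"wy":0,"wz":0,"gripper":255}]}}

```text
time: 7.67
tool_pos: [0.6521, 0.0552, 0.2097]
ee_rot: [3.141, 0.0, -0.104]
wrist_force: [-0.5, -0.6, -1.6]
width: 0.0183
finger_force: 30.0
```

>>> {"api": "carry_out", "payload": {"deltas": [{"dx":0,"dy":0,"dz":0.1,"wx":0,"wy":0,"wz":0,"gripper":255},{"dx":0,"dy":0,"dz":0.1,"wx":0,"wy":0,"wz":0,"gripper":255},{"dx":0,"dy":0,"dz":0.1,"wx":0,"wy":0,"wz":0,"gripper":255},{"dx":0,"dy":0,"dz":0.1,"wx":0,"wy":0,"wz":0,"gripper":255},{"dx":0,"dy":0,"dz":0.1,"wx":0,"wy":0,"wz":0,"gripper":255},{"dx":0,"dy":0,"dz":0,"wx":0,"wy":0,"wz":0,"gripper":255}]}}

```text
time: 8.17
tool_pos: [0.6524, 0.055, 0.1989]
ee_rot: [3.141, 0.001, -0.104]
wrist_force: [-0.6, -0.4, -2.6]
width: 0.0176
finger_force: 30.0
```

The underside is already below the hex top with no contact force, so I'll continue down.

>>> {"api": "carry_out", "payload": {"deltas": [{"dx":0,"dy":0,"dz":0.1,"wx":0,"wy":0,"wz":0,"gripper":255},{"dx":0,"dy":0,"dz":0.1,"wx":0,"wy":0,"wz":0,"gripper":255},{"dx":0,"dy":0,"dz":0.1,"wx":0,"wy":0,"wz":0,"gripper":255},{"dx":0,"dy":0,"dz":0.1,"wx":0,"wy":0,"wz":0,"gripper":255},{"dx":0,"dy":0,"dz":0.1,"wx":0,"wy":0,"wz":0,"gripper":255},{"dx":0,"dy":0,"dz":0,"wx":0,"wy":0,"wz":0,"gripper":255}]}}

```text
time: 8.67
tool_pos: [0.6524, 0.0551, 0.1889]
ee_rot: [3.141, 0.001, -0.104]
wrist_force: [0.1, 1.4, -2.7]
width: 0.0178
finger_force: 30.0
```

>>> {"api": "carry_out", "payload": {"deltas": [{"dx":0,"dy":0,"dz":0.08,"wx":0,"wy":0,"wz":0,"gripper":255},{"dx":0,"dy":0,"dz":0.08,"wx":0,"wy":0,"wz":0,"gripper":255},{"dx":0,"dy":0,"dz":0,"wx":0,"wy":0,"wz":0,"gripper":255},{"dx":0,"dy":0,"dz":0,"wx":0,"wy":0,"wz":0,"gripper":255}]}}

```text
time: 9.0
tool_pos: [0.6525, 0.0551, 0.1863]
ee_rot: [3.141, 0.0, -0.104]
wrist_force: [0.4, 0.7, -1.4]
width: 0.0179
finger_force: 30.0
```

>>> {"api": "carry_out", "payload": {"deltas": [{"dx":0,"dy":0,"dz":0.05,"wx":0,"wy":0,"wz":0,"gripper":255},{"dx":0,"dy":0,"dz":0.04,"wx":0,"wy":0,"wz":0,"gripper":255},{"dx":0,"dy":0,"dz":0,"wx":0,"wy":0,"wz":0,"gripper":255},{"dx":0,"dy":0,"dz":0,"wx":0,"wy":0,"wz":0,"gripper":255}]}}

```text
time: 9.33
tool_pos: [0.6527, 0.0551, 0.1857]
ee_rot: [-3.142, -0.001, -0.104]
wrist_force: [-0.9, -0.1, 3.1]
width: 0.0179
finger_force: 30.0
```

>>> {"api": "carry_out", "payload": {"deltas": [{"dx":0,"dy":0,"dz":0.05,"wx":0,"wy":0,"wz":0,"gripper":255},{"dx":0,"dy":0,"dz":0,"wx":0,"wy":0,"wz":0,"gripper":255},{"dx":0,"dy":0,"dz":0,"wx":0,"wy":0,"wz":0,"gripper":255},{"dx":0,"dy":0,"dz":0,"wx":0,"wy":0,"wz":0,"gripper":255}]}}

```text
time: 9.67
tool_pos: [0.6527, 0.0551, 0.1857]
ee_rot: [-3.141, -0.002, -0.104]
wrist_force: [-3.1, 0.1, 5.9]
width: 0.0178
finger_force: 30.0
```

```bash
python3 - <<'E'
from h import *
snap('wrist','w4',None,1.4);snap('side','s4',(190,150,350,310),4)
a=cv2.imread('pics/w4.png')[:,:];a=cv2.resize(a,(440,330));b=cv2.resize(cv2.imread('pics/s4.png'),(330,330))
cv2.imwrite('pics/f4.png',np.hstack([a,b]))
E
```

```text
(no output)
```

View pics/f4.png

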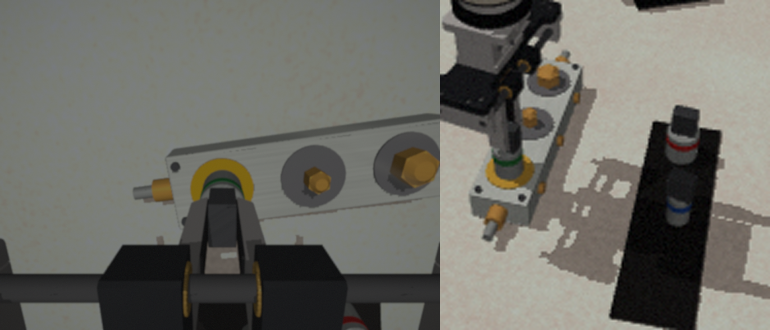

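The left half shows the green socket flush on the yellow ring at about (222,185). The right half shows red and blue upright on the mat. TCP height matches the seated value (0.1857 against 0.1856) under a light push.

```bash
python3 -c "
from bench import robot
print(robot.close_job())"
```

```text
the job is handed in; nothing more can be done
None
```

The green (medium, 22 mm) socket is pushed all the way down on the yellow-ring nut and still gripped; the red and blue sockets stand untouched on the mat, and the job is handed in at about 10 s of the 70 s.

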